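# Re-start a cross-threaded cap on a liquid-waste can

### The arm

A 6-joint arm with a two-finger parallel gripper is mounted at the origin on a cart in front of the work surface, level with it; the furniture and walls round the work are solid. World frame = base frame: x ahead of the robot, y to its left, z up, the work surface at z = 0. Lengths are in m, angles in rad, forces in N, time in s.
With the tool pointing down it reaches from about 0.275 to 0.975 m from the base axis. Payload 8.4 kg.
Tool frame: the origin (TCP) lies midway between the tips of the shut fingers; the grasp point (between the pads) lies 19 mm behind it; x points along the fingers, y is the direction in which the jaws open and shut, and the axes are right-handed (so a half turn about x gives the same grasp; the last joint's range is limited). The gripper opens to 92 mm and grips with 3 to 60 N. Pads are 20 mm wide; open, the fingers measure 128 mm over their backs; the gripper's body (75 mm by 189 mm) begins 69 mm behind the grasp point.
Start: joints at [1.122, 0.353, 1.633, -0, 1.155, -0.002], TCP at [0.27, 0.564, 0.215] pointing down, gripper open.
Joint ranges: [-2.63, 2.63], [-0.92, 2.1], [0.06, 2.66], [-1.3, 4.44], [0, 2.69], [-3.02, 3.02]. Speed limits (rad/s): [2.22, 2.22, 2.79, 3.14, 3.14, 3.14].

### API

Orientations are given as a 3x3 rotation matrix whose columns are the frame's x, y, z axes.
In Python, from workcell import get_state, grab_frame, get_calibration, r gives the robot as it stands.
- The arm moves only by the tool send_rows, never from a script. Its argument "steps" is a list of rows, each a list of 6 numbers: the shift along the tool's x, y, z in mm, then the turn, a rotation vector about the tool's x, y, z in rad. In form: [[x, y, z, rx, ry, rz], ...]. A call has 1 to 10 rows; each row shifts and turns the commanded pose from where the row before left it, along the tool's axes as they then stand; what a row does not reach is not made up. A row lasts 1/12 s, in which the tool goes at most 41.7 mm and 7.16 degrees, less where a joint would pass 70% of its speed; a pose out of reach is approached as far as the arm can. A call is refused whole if a number of a shift passes 41.7 or a number of a turn 0.125, either way. A call with a gripper value outside its range is refused whole. "claw" is the opening, from -1 (shut) to 1 (fully open), so that 0 is half open, set as the call begins (left out, the last holds). The fingers move at their own pace and stop on an object; the grip force is fixed at half the most. Time passes only in rows, so rows that do not move let the fingers close. It gives the time, the measured TCP pose, the force and the opening at its end, in the units of the state.
- get_state(): the state, without advancing time (a new reading comes with each control period).
- grab_frame(name): name is "scene" or "top" or "wrist"; returns the picture (384x512x3 uint8, red, green, blue); there is no depth.
- get_calibration(name): a dict with "fov_y" (degrees; the focal length in pixels is half the picture's height over the tangent of half this angle, whatever the lens; pixels are square), "cx", "cy" (the principal point, pixels), "k1" (the pictures are not rectified: a ray, as slopes to the right and down, at radius r is drawn at 1 + k1 r^2 times it, then the intrinsics apply), "world_from_camera" (4x4, takes a point from camera to world coordinates). Camera axes: x right, y up, looking along -z (the intrinsics and any distortion apply to the point x, -y, -z); pixel columns grow to the right and rows downward; lengths in m; the calibration is good to about 2 mm. A picture is of the moment at which its call begins: read the wrist's pose just before it. get_calibration takes no time and is no camera call; for the wrist camera it gives the pose at the moment of the call.
- r.sign_off(): hands the job in, once; it reports no verdict.
The state is a dict: "time": time; "q": joint angles; "dq": joint speeds; "effort": joint torques, N m; "ee_pos": TCP position; "tool_rot": TCP orientation; "contact_force": force on the tool from outside, world axes, zero at the start; "ft_torque": the same for the moment, N m; "grip_width": finger opening in m.
Only numpy, scipy, OpenCV 4.12 (cv2) and the standard library are available. Lean on these libraries where they do the work, as an engineer would, in place of code of your own. Each camera call takes 0.05 s, during which the arm holds its last target. There are 200 camera calls.

### The job

The red screw cap on the white liquid-waste can was put on crooked and is cross-threaded, so it cannot close. Turn it back (anticlockwise seen from above) until it comes free of the wrong thread and drops level onto the thread start, then screw it in clockwise until it sits level and fully home on the neck, and let go. Leave the beaker, the amber bottle and the timer round the can where they are.

Things in the scene. Friction and masses are not known exactly. Their poses are not given: they have to be found in the camera images.
- cap_center (a point): centre (half-way up) of the loose red ribbed screw cap: 58 mm across, 28 mm tall, about 60 g, grippable across at any yaw. z axis: out of its top; leans about 8 degrees at the start, low on its +x side. Its height over neck_rim: about -3 mm cross-threaded, -5 mm level with cap_lug at thread_start, -10 mm fully home. It stays where it is let go, but for drops at a thread's end.
- cap_lug (a point): lower end of one of the two inner thread lugs of the cap (each 90 degrees long, the other 180 degrees on), on the cap's +x side, 10 mm below cap_center, out of sight. At the start it is 0.45 to 0.75 rad clockwise of thread_start and beneath that ridge, while the other lug wrongly lies on top of the opposite ridge: so the cap leans and clockwise turning cannot close it.
- neck_rim (a point): centre of the top rim of the can's neck: 172 mm above the bench, 40 mm across, z up; x axis points to the carrying handle. Thread: right-handed (clockwise from above closes), two starts, 12 mm down per turn (so a gripped cap must be followed down or up), 1.6 mm of vertical play.
- thread_start (a point): upper end of one outer thread ridge, on the neck's +x side, 11 mm below the rim; the other is opposite. Turned back until cap_lug is past it (0.2 to 0.6 rad past does no harm) and let go, the cap drops level by 1 to 3 mm. From cap_lug level with it, 2.6 rad clockwise brings the cap home; then it tightens over 0.8 rad more.
- waste_can: white full can, fixed: 232 x 150 mm, top 126 mm above the bench, in a dark tray 292 x 206 x 26 mm. Origin on the bench below the neck axis, axes as neck_rim; body from x = -54 to 178 mm. Handle: 20 mm bar from x = 72 mm back, its top at 164 mm. Neck flange: 52 mm across, top 143 mm above the bench; the cap's underside is at 148 mm when home.
- beaker: clear empty beaker, 53 mm across, 67 mm tall, standing on the bench left of the can; origin at the centre of its underside
- amber_bottle: amber bottle with a white cap, 48 mm across, 90 mm tall, standing on the bench left of the can; origin at the centre of its underside
- timer: white kitchen-style timer lying flat on the bench right of the can, 60 x 68 mm, 21 mm tall; origin at the centre of its underside
Things that resemble listed ones, but are neither listed nor needed, are in the scene too. There is more than one size of the part that bears cap_center; the job needs the middle-sized.

How it is judged:
On the way:
1. the cap has been backed off and sits level (within 3 degrees) at the thread start, not yet screwed in (angle between cap_center's own z axis and vertical below 0.052 rad and z of cap_center in the frame of neck_rim between -0.008 and -0.001 m and horizontal distance between cap_center and neck_rim below 0.004 m), for 0.2 s.
At the end, for the whole second after the job is handed in: The cap is on the neck, level within 2 degrees and centred within 3 mm, fully home (its centre at most 1.2 mm above the seated height of 10 mm below the rim), at rest and released (angle between cap_center's own z axis and vertical below 0.035 rad and z of cap_center in the frame of neck_rim below -0.0088 m and horizontal distance between cap_center and neck_rim below 0.003 m and linear speed of cap below 0.01 m/s and contact force between the fingers and cap below 0.2 N); the robot touches nothing.
It fails at once if the beaker, the amber bottle or the timer is moved more than 25 mm or tipped (distance of any of beaker, amber_bottle, timer from where it was at the start of the episode above 0.025 m or angle between any of beaker, amber_bottle, timer's own z axis and vertical above 0.35 rad).
It also fails if it takes over 54 s, if anything falls off the work surface, if the arm or the gripper's body presses on something with over 40 N, if the wrist force passes 120 N, or if a joint passes its speed limit or range.

## Working session

There is one attempt and no reset: what is moved stays moved. The work goes in short steps, Python scripts to look and compute and a tool call to move; the robot and the scene stay as the last step left them, time stands still between calls to the robot, and variables do not carry over. Pictures are saved under pics/ and viewed, about 8 in all and at most 12, crops included, and the job is handed in when it is done.

Besides the shell and the picture viewer there is one more tool, called after "Request:" as name(argument=value, ...) on one line, values as JSON. send_rows: Moves the arm, as the interface text tells. Its arguments: {"type":"object","properties":{"steps":{"type":"array"},"claw":{"type":"number"}},"required":["steps"]}

```bash
ls; mkdir -p pics; python3 - <<'E'
from workcell import get_state, grab_frame, get_calibration, r
import cv2,numpy as np
for n in ("scene","top"):
    im=grab_frame(n); cv2.imwrite(f"pics/{n}0.png",cv2.resize(im[:,:,::-1],(800,600)))
    cv2.imwrite(f"pics/{n}0_raw.png",im[:,:,::-1])
    c=get_calibration(n); print(n,c["fov_y"],c["cx"],c["cy"],c["k1"]); print(np.round(c["world_from_camera"],3).tolist())
s=get_state(); print(s)
E
```

```text
pics
scene 51.378056691291754 257.81623168121274 194.4666528037475 0.012110126879078692
[[0.792, 0.385, -0.474, 0.099], [-0.611, 0.517, -0.599, -0.388], [0.014, 0.764, 0.645, 0.734], [0.0, 0.0, 0.0, 1.0]]
top 54.61207051359279 257.7563006642943 195.7240270121705 -0.09819791087348799
[[-0.026, 0.988, -0.15, 0.385], [-1.0, -0.025, 0.01, 0.178], [0.006, 0.15, 0.989, 0.957], [0.0, 0.0, 0.0, 1.0]]
{'time': 0.1, 'q': array([ 1.12159749e+00,  3.53551476e-01,  1.63403624e+00, -4.27598759e-05,
        1.15516878e+00, -2.39534728e-03]), 'dq': array([-0.00131652, -0.00125944, -0.00022215, -0.00086908, -0.00167133,
       -0.00017954]), 'effort': array([-1.70428746e-03, -5.94906700e+01, -3.34927762e+01,  6.97475905e-02,
        1.84175087e-02, -6.28106181e-05]), 'ee_pos': array([0.26988062, 0.56326198, 0.21396594]), 'tool_rot': array([[-4.70156135e-04,  4.32069167e-01,  9.01840348e-01],
       [-1.06537770e-03,  9.01839720e-01, -4.32069421e-01],
       [-9.99999322e-01, -1.16394068e-03,  3.63113780e-05]]), 'contact_force': array([0.0694847 , 0.10492662, 0.769903  ]), 'ft_torque': array([-0.02159563, -0.02418641, -0.01399908]), 'grip_width': 0.09191537276279034}
```

View pics/scene0.png

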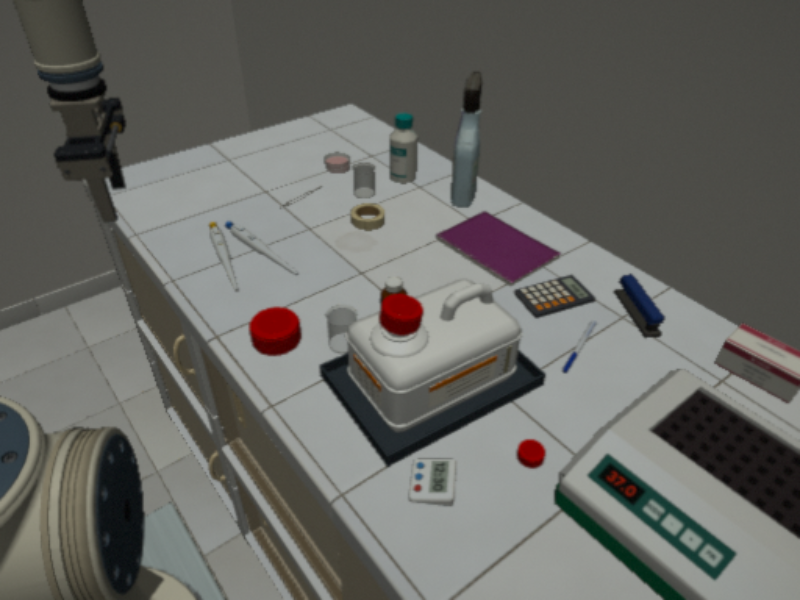

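View pics/top0.png

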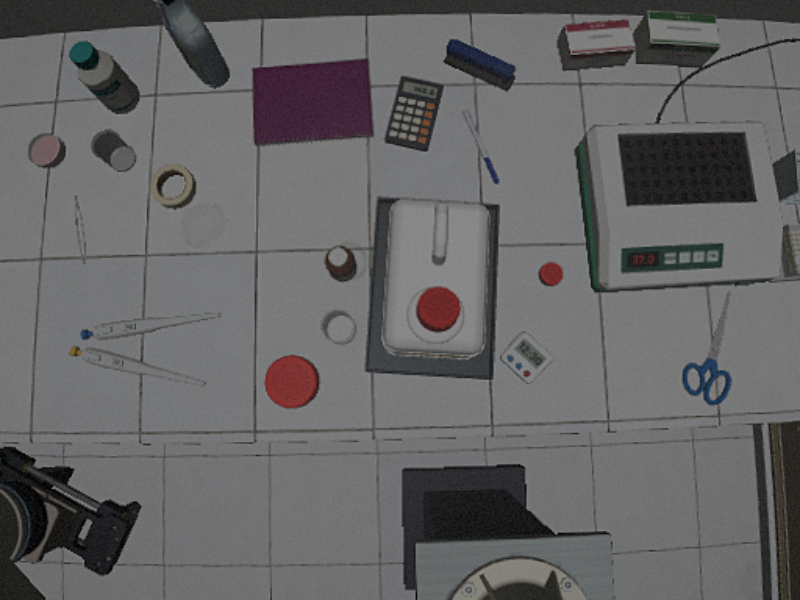

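The scene view shows the middle-sized cap at about (401,314) on the can, with the big and small decoy caps on the bench. In the top view the cap is at (438,308), the handle runs from (440,262) to (441,205), the beaker is at (340,327), the bottle at (340,263) and the timer at (526,357).

```bash
cat > h.py <<'E'
import numpy as np,cv2
from workcell import get_state, grab_frame, get_calibration, r
def K(c):
    f=192/np.tan(np.radians(c["fov_y"]/2)); return np.array([[f,0,c["cx"]],[0,f,c["cy"]],[0,0,1]]),np.array([c["k1"],0,0,0,0.])
def ray(c,uv):
    k,d=K(c); p=cv2.undistortPoints(np.array([[uv]],float),k,d)[0,0]
    T=np.array(c["world_from_camera"]); return T[:3,3],T[:3,:3]@np.array([p[0],-p[1],-1])
def onz(c,uv,z):
    o,v=ray(c,uv); return (o+v*(z-o[2])/v[2])
def proj(c,P):
    k,d=K(c); T=np.linalg.inv(np.array(c["world_from_camera"])); p=(T[:3,:3]@np.atleast_2d(P).T).T+T[:3,3]
    return cv2.projectPoints(p*[1,-1,-1],np.zeros(3),np.zeros(3),k,d)[0][:,0]
E
python3 - <<'E'
from h import *
c=get_calibration("top")
s=.64
for n,u,z in [("cap",(438,308),.183),("h1",(440,262),.16),("h2",(441,205),.164),("beak",(340,327),.067),("bot",(341,257),.09),("timer",(526,357),.02)]+[("tray",t,.026) for t in [(377,198),(498,206),(491,378),(366,371)]]:
    print(n,onz(c,np.array(u)*s,z).round(4))
from scipy.optimize import least_squares
# fit: red-blob outline vs convex hull of projected tilted cylinder, unknown x,y,yaw ; z=.169
obs=[]
for n in ("top","scene"):
    im=cv2.imread(f"pics/{n}0_raw.png").astype(int); m=((im[:,:,2]>90)&(im[:,:,1]<.5*im[:,:,2])).astype(np.uint8)
    k,l,st,ce=cv2.connectedComponentsWithStats(m)
    t=np.array((438,308) if n=="top" else (401,314))*s
    i=l[int(t[1]),int(t[0])]; print(n,st[i],ce[i]); obs.append((get_calibration(n),st[i],ce[i]))
a=np.linspace(0,2*np.pi,72,endpoint=False)
cyl=np.array([[.029*np.cos(t),.029*np.sin(t),z] for t in a for z in(-.014,.014)])
from scipy.spatial.transform import Rotation as R
def res(p):
    x,y,z,tx,ty=p; out=[]
    P=R.from_rotvec([tx,ty,0]).apply(cyl)+[x,y,z]
    for c,st,ce in obs:
        q=proj(c,P).astype(np.float32); h=cv2.convexHull(q); M=cv2.moments(h)
        lo=q.min(0);hi=q.max(0)
        out+=[M["m10"]/M["m00"]-ce[0],M["m01"]/M["m00"]-ce[1],lo[0]-st[0]+.5,hi[0]-st[0]-st[2]+.5,lo[1]-st[1]+.5,hi[1]-st[1]-st[3]+.5]
    return out+[(z-.169)/.002,tx/.2,ty/.2]
f=least_squares(res,[.43,.12,.169,0,0],diff_step=1e-3,x_scale=[.01,.01,.01,.1,.1]); print(f.x.round(4),np.round(f.fun,1))
E
```

```text
cap [0.4979 0.1228 0.183 ]
h1 [0.5665 0.116  0.16  ]
h2 [0.6487 0.1118 0.164 ]
beak [0.4891 0.2666 0.067 ]
bot [0.5941 0.2618 0.09  ]
timer [ 0.4378 -0.0289  0.02  ]
tray [0.7094 0.2069 0.026 ]
tray [0.6909 0.0046 0.026 ]
tray [0.4056 0.0307 0.026 ]
tray [0.4222 0.23   0.026 ]
top [268 184  26  26 529] [280.44234405 196.29300567]
scene [244 188  27  18 370] [256.64864865 196.55135135]
[ 0.5018  0.1236  0.1752 -0.341   0.2853] [-0.8 -0.5 -2.9  1.  -2.8  1.4  0.2  1.6 -0.2  0.1  0.8  2.5  3.1 -1.7
  1.4]
```

Request:
send_rows(steps=[[-6, -19, 25, 0, 0, 0], [-6, -19, 25, 0, 0, 0], [-6, -19, 25, 0, 0, 0], [-6, -19, 25, 0, 0, 0], [-6, -19, 25, 0, 0, 0], [-6, -19, 25, 0, 0, 0], [-6, -19, 25, 0, 0, 0], [-6, -19, 25, 0, 0, 0], [-6, -19, 25, 0, 0, 0], [-6, -19, 25, 0, 0, 0]], claw=1)

```text
time: 0.93
ee_pos: [0.4136, 0.2827, 0.2747]
tool_rot: [[-0.0, 0.432, 0.902], [-0.0, 0.902, -0.432], [-1.0, -0.0, -0.0]]
contact_force: [-0.2, 0.5, -0.2]
grip_width: 0.0916
```

Request:
send_rows(steps=[[0, -19, 25, 0, 0, 0], [0, -19, 25, 0, 0, 0], [0, -19, 25, 0, 0, 0], [0, -19, 25, 0, 0, 0], [0, -19, 25, 0, 0, 0], [0, -14, 20, 0, 0, 0], [0, 0, 0, 0.08, 0, 0], [0, 0, 0, 0.08, 0, 0], [0, 0, 0, 0.08, 0, 0], [0, 0, 0, 0, 0, 0]])

```text
time: 1.77
ee_pos: [0.4969, 0.123, 0.2743]
tool_rot: [[-0.001, 0.637, 0.771], [-0.0, 0.771, -0.637], [-1.0, -0.001, -0.0]]
contact_force: [0.0, -0.1, -1.1]
grip_width: 0.0917
```

```bash
python3 - <<'E'
from h import *
s=get_state(); c=get_calibration("wrist"); im=grab_frame("wrist")
np.save("pics/w1.npy",np.array(c["world_from_camera"]))
cv2.imwrite("pics/w1_raw.png",im[:,:,::-1]); cv2.imwrite("pics/w1.png",cv2.resize(im[:,:,::-1],(800,600),interpolation=cv2.INTER_CUBIC))
print(s["time"],s["q"].round(3),s["ee_pos"].round(4)); print(s["tool_rot"].round(3)); print(np.round(c["world_from_camera"],3),c["fov_y"],c["k1"])
print("proj",proj(c,[[.497,.123,.183]])*800/512)
E
```

```text
1.7667 [ 0.24   0.12   1.801  0.     1.222 -0.64 ] [0.4969 0.123  0.2743]
[[-0.001  0.637  0.771]
 [-0.     0.771 -0.637]
 [-1.    -0.001 -0.   ]]
[[ 0.637 -0.748 -0.186  0.445]
 [ 0.771  0.618  0.154  0.167]
 [-0.001 -0.241  0.97   0.444]
 [ 0.     0.     0.     1.   ]] 59.35781381393578 -0.07503079792638025
proj [[407.7179397  302.51725548]]
```

View pics/w1.png

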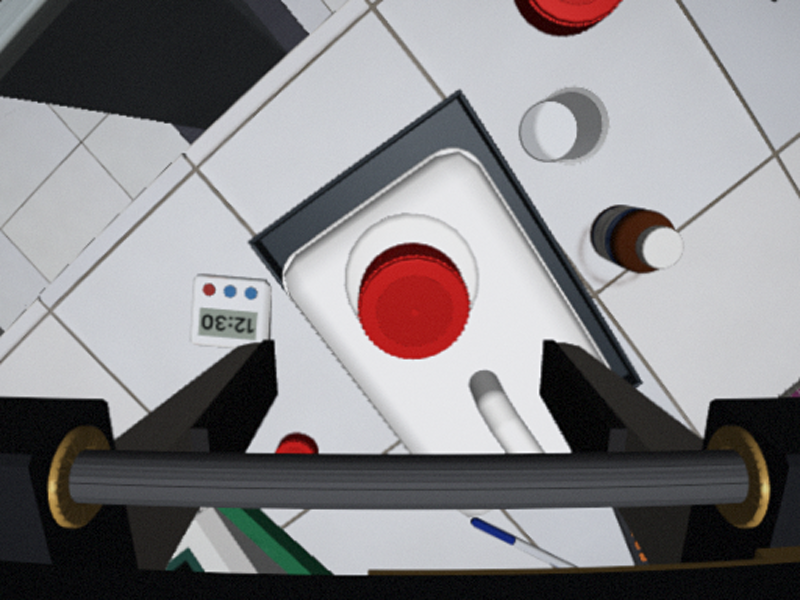

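```bash
python3 - <<'E'
from h import *
for n,f,t in (("wrist","w1",(414,302)),("top","top0",(438,308))):
    c=get_calibration(n); im=cv2.imread(f"pics/{f}_raw.png").astype(int)
    t=(np.array(t)*.64).astype(int); w=45
    sub=im[t[1]-w:t[1]+w,t[0]-w:t[0]+w]; red=sub[:,:,2]-sub[:,:,1]
    for th in (60,100,130,150):
        m=(red>th).astype(np.uint8); k,l,st,ce=cv2.connectedComponentsWithStats(m); i=l[w,w]
        cn=max(cv2.findContours((l==i).astype(np.uint8),0,cv2.CHAIN_APPROX_NONE)[0],key=len)
        e=cv2.fitEllipse(cn); u=np.array(e[0])+t-w
        print(n,th,st[i],np.round(u,1),np.round(e[1],1),onz(c,u,.183).round(4))
    cv2.imwrite(f"pics/c_{n}.png",cv2.resize(im[t[1]-w:t[1]+w,t[0]-w:t[0]+w].astype(np.uint8),(400,400),interpolation=cv2.INTER_CUBIC))
a=cv2.imread("pics/c_wrist.png");b=cv2.imread("pics/c_top.png");cv2.imwrite("pics/cc.png",np.hstack([a,b]))
E
```

```text
wrist 60 [  10    9   72   73 4033] [264.1 193.5] [70.1 72.2] [0.4986 0.1252 0.183 ]
wrist 100 [  10   15   71   67 3684] [264.4 195.8] [65.5 69.8] [0.5002 0.1241 0.183 ]
wrist 130 [  11   18   70   63 3428] [264.6 196.9] [62.1 68.9] [0.501  0.1237 0.183 ]
wrist 150 [   0    0   90   90 6578] [263.5 192.5] [105.3 105.3] [0.4976 0.1253 0.183 ]
top 60 [ 33  32  26  26 512] [280.5 196.3] [24.5 25.5] [0.4998 0.1224 0.183 ]
top 100 [   0    0   90   90 8100] [279.5 196.5] [105.3 105.3] [0.4993 0.1245 0.183 ]
top 130 [   0    0   90   90 8100] [279.5 196.5] [105.3 105.3] [0.4993 0.1245 0.183 ]
top 150 [   0    0   90   90 8100] [279.5 196.5] [105.3 105.3] [0.4993 0.1245 0.183 ]
```

View pics/cc.png

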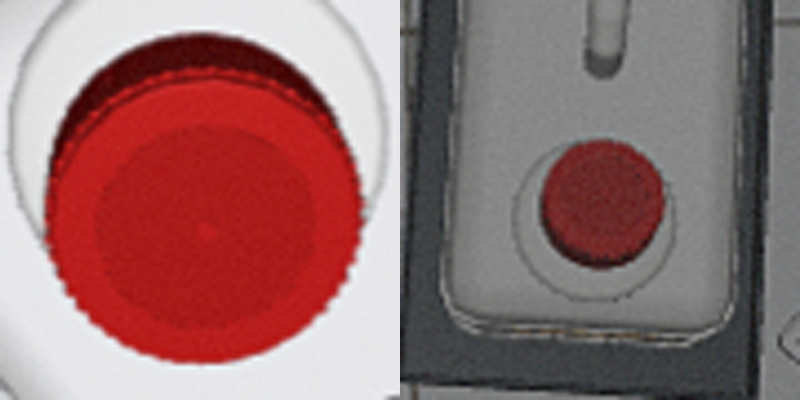

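The wrist crop shows the cap's top centre mark at raw pixel (265,200), with the top leaning away from the camera. The neck is near (0.500, 0.1235). The two views differ by about 3 mm, so I'll shift by the mean and go down.

Request:
send_rows(steps=[[0, 2.5, 2, 0, 0, 0], [25, 0, 0, 0, 0, 0], [25, 0, 0, 0, 0, 0], [25, 0, 0, 0, 0, 0], [25, 0, 0, 0, 0, 0], [14, 0, 0, 0, 0, 0], [8, 0, 0, 0, 0, 0], [0, 0, 0, 0, 0, 0], [0, 0, 0, 0, 0, 0]])

```text
time: 2.57
ee_pos: [0.5005, 0.1242, 0.1529]
tool_rot: [[-0.0, 0.633, 0.774], [-0.0, 0.774, -0.633], [-1.0, -0.0, -0.0]]
contact_force: [0.1, -0.3, 0.2]
grip_width: 0.0918
```

Request:
send_rows(steps=[[0, 0, 0, 0, 0, 0], [0, 0, 0, 0, 0, 0], [0, 0, 0, 0, 0, 0], [0, 0, 0, 0, 0, 0], [0, 0, 0, 0, 0, 0], [0, 0, 0, 0, 0, 0], [0, 0, 0, 0, 0, 0], [0, 0, 0, 0, 0, 0]], claw=-1)

```text
time: 3.23
ee_pos: [0.5003, 0.124, 0.1528]
tool_rot: [[0.0, 0.634, 0.773], [0.0, 0.773, -0.634], [-1.0, 0.0, 0.0]]
contact_force: [-1.1, -0.2, 3.8]
grip_width: 0.0576
```

```bash
python3 - <<'E'
from h import *
s=get_state()
for k in("time","ee_pos","contact_force","ft_torque","grip_width"): print(k,np.round(s[k],4))
im=grab_frame("wrist"); cv2.imwrite("pics/w2.png",cv2.resize(im[:,:,::-1],(800,600),interpolation=cv2.INTER_CUBIC)[200:])
E
```

```text
time 3.2333
ee_pos [0.5003 0.124  0.1528]
contact_force [-1.1089 -0.2273  3.7838]
ft_torque [-0.0548  0.1139  0.0301]
grip_width 0.0576
```

Request:
send_rows(steps=[[-0.2, 0, 0, -0.1, 0, 0], [-0.2, 0, 0, -0.1, 0, 0], [-0.2, 0, 0, -0.1, 0, 0], [-0.2, 0, 0, -0.1, 0, 0], [0, 0, 0, 0, 0, 0]])

```text
time: 3.7
ee_pos: [0.5002, 0.124, 0.1535]
tool_rot: [[-0.0, 0.279, 0.96], [-0.0, 0.96, -0.279], [-1.0, -0.0, -0.0]]
contact_force: [-0.7, -0.8, 3.2]
grip_width: 0.0578
```

```bash
python3 - <<'E'
from h import *
s=get_state()
for k in("time","ee_pos","q","contact_force","ft_torque","grip_width"): print(k,np.round(s[k],4))
E
```

```text
time 3.7
ee_pos [0.5002 0.124  0.1535]
q [ 0.2401  0.2553  1.9247 -0.      0.9617 -1.0484]
contact_force [-0.7238 -0.8484  3.2338]
ft_torque [-0.1236  0.1667  0.1092]
grip_width 0.0578
```

Request:
send_rows(steps=[[-0.2, 0, 0, -0.1, 0, 0], [-0.2, 0, 0, -0.1, 0, 0], [-0.2, 0, 0, -0.1, 0, 0], [-0.2, 0, 0, -0.1, 0, 0], [-0.2, 0, 0, -0.1, 0, 0], [-0.2, 0, 0, -0.08, 0, 0], [0, 0, 0, 0, 0, 0], [0, 0, 0, 0, 0, 0]])

```text
time: 4.37
ee_pos: [0.5001, 0.124, 0.1545]
tool_rot: [[-0.0, -0.284, 0.959], [-0.0, 0.959, 0.284], [-1.0, 0.0, -0.0]]
contact_force: [0.2, -1.3, 1.4]
grip_width: 0.0579
```

```bash
python3 - <<'E'
from h import *
s=get_state()
for k in("time","ee_pos","q","contact_force","ft_torque","grip_width"): print(k,np.round(s[k],4))
im=grab_frame("wrist"); cv2.imwrite("pics/w3.png",cv2.resize(im[:,:,::-1],(800,600),interpolation=cv2.INTER_CUBIC))
E
```

```text
time 4.3667
ee_pos [0.5001 0.124  0.1545]
q [ 0.2401  0.2539  1.9239  0.      0.9641 -1.6192]
contact_force [ 0.206  -1.2688  1.351 ]
ft_torque [0.0028 0.1008 0.0497]
grip_width 0.0579
```

Request:
send_rows(steps=[[0, 0, 0, 0, 0, 0], [0, 0, 0, 0, 0, 0], [0, 0, 0, 0, 0, 0], [0, 0, 0, 0, 0, 0], [0, 0, 0, 0, 0, 0], [0, 0, 0, 0, 0, 0]], claw=1)

```text
time: 4.92
ee_pos: [0.5002, 0.124, 0.1546]
tool_rot: [[0.0, -0.289, 0.957], [0.0, 0.957, 0.289], [-1.0, 0.0, 0.0]]
contact_force: [-0.0, -0.2, 0.0]
grip_width: 0.0922
```

```bash
python3 - <<'E'
from h import *
s=get_state()
for k in("time","contact_force","grip_width"): print(k,np.round(s[k],4))
a=cv2.imread("pics/w3.png")
im=grab_frame("wrist"); b=cv2.resize(im[:,:,::-1],(800,600),interpolation=cv2.INTER_CUBIC); cv2.imwrite("pics/w4.png",b)
cv2.imwrite("pics/w34.png",np.hstack([a[150:550,200:600],b[150:550,200:600]]))
E
```

```text
time 4.9167
contact_force [-0.0439 -0.1913  0.0216]
grip_width 0.0922
```

View pics/w34.png

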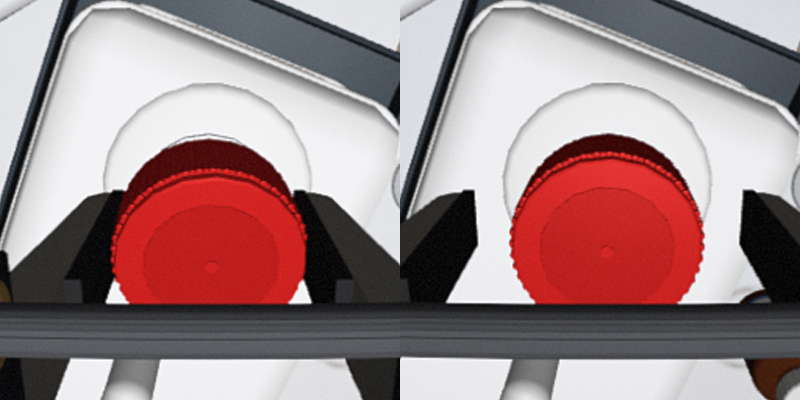

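The left crop shows the cap still tilted in the grip. After release (right) it has dropped level: the centre mark went from (210,268) to (207,252) and less of the side shows. I'll check its position and height before screwing in.

```bash
python3 - <<'E'
from h import *
c=get_calibration("wrist"); s=get_state()
u=np.array([407.,402.])*.64
P=onz(c,u,.181); print("mark",P.round(4),"in tool yz mm",((P-s["ee_pos"])@s["tool_rot"]*1000).round(1))
# predicted silhouettes for level / 8deg cap at that spot, drawn on image
from scipy.spatial.transform import Rotation as R
b=cv2.imread("pics/w4.png"); a=np.linspace(0,2*np.pi,90)
ctr=P-[0,0,.014]
for z,col in ((.014,(0,255,0)),(-.014,(255,255,0))):
    q=np.c_[.029*np.cos(a),.029*np.sin(a),z+0*a]+ctr
    cv2.polylines(b,[(proj(c,q)/.64).round().astype(np.int32)],True,col,1)
cv2.imwrite("pics/w4b.png",cv2.resize(b[250:480,280:530],None,fx=2.4,fy=2.4,interpolation=cv2.INTER_CUBIC))
E
```

```text
mark [0.5003 0.1243 0.181 ] in tool yz mm [-26.4   0.3   0.2]
```

View pics/w4b.png

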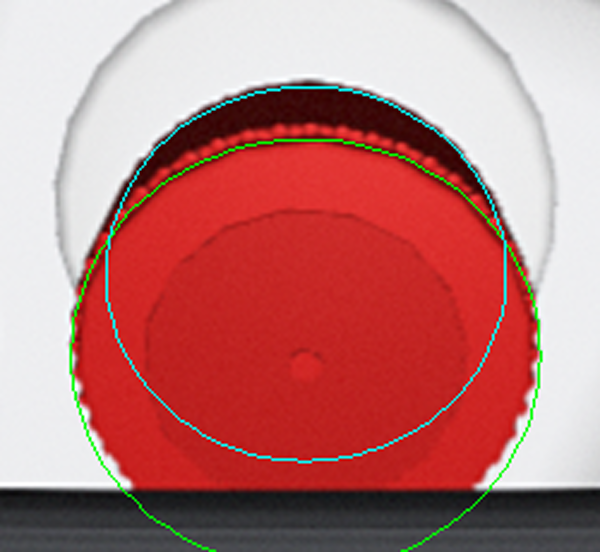

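The level model fits, and the cap is within 0.3 mm of the tool axis. Next I'll lower 4 mm, regrip and screw clockwise.

Request:
send_rows(steps=[[4, 0, 0, 0, 0, 0], [0, 0, 0, 0, 0, 0], [0, 0, 0, 0, 0, 0]])

```text
time: 5.22
ee_pos: [0.5, 0.1239, 0.1503]
tool_rot: [[-0.001, -0.289, 0.957], [-0.0, 0.957, 0.289], [-1.0, 0.0, -0.001]]
contact_force: [-0.4, -0.1, -0.1]
grip_width: 0.0919
```

Request:
send_rows(steps=[[0, 0, 0, 0, 0, 0], [0, 0, 0, 0, 0, 0], [0, 0, 0, 0, 0, 0], [0, 0, 0, 0, 0, 0], [0, 0, 0, 0, 0, 0], [0, 0, 0, 0, 0, 0]], claw=-1)

```text
time: 5.72
ee_pos: [0.5002, 0.124, 0.1506]
tool_rot: [[0.0, -0.289, 0.957], [0.0, 0.957, 0.289], [-1.0, 0.0, 0.0]]
contact_force: [-0.5, -0.2, 0.1]
grip_width: 0.0578
```

Request:
send_rows(steps=[[0, 0, 0, 0.1, 0, 0], [0, 0, 0, 0.1, 0, 0], [0, 0, 0, 0.1, 0, 0], [0.1, 0, 0, 0.1, 0, 0], [0.2, 0, 0, 0.1, 0, 0], [0.2, 0, 0, 0.1, 0, 0], [0.2, 0, 0, 0.1, 0, 0], [0.2, 0, 0, 0.1, 0, 0]])

```text
time: 6.38
ee_pos: [0.5001, 0.124, 0.1496]
tool_rot: [[-0.0, 0.49, 0.872], [-0.0, 0.872, -0.49], [-1.0, -0.0, -0.0]]
contact_force: [0.1, -0.2, -1.0]
grip_width: 0.0575
```

```bash
cat > st.py <<'E'
from h import *
s=get_state()
for k in("time","ee_pos","q","contact_force","ft_torque","grip_width"): print(k,np.round(s[k],4))
E
python3 st.py
```

```text
time 6.3833
ee_pos [0.5001 0.124  0.1496]
q [ 0.2401  0.2603  1.9281 -0.      0.9533 -0.8189]
contact_force [ 0.0611 -0.1549 -1.044 ]
ft_torque [-0.0801 -0.0166 -0.0338]
grip_width 0.0575
```

Request:
send_rows(steps=[[0.2, 0, 0, 0.1, 0, 0], [0.2, 0, 0, 0.1, 0, 0], [0.2, 0, 0, 0.1, 0, 0], [0.2, 0, 0, 0.1, 0, 0], [0.2, 0, 0, 0.1, 0, 0], [0.2, 0, 0, 0.1, 0, 0], [0.2, 0, 0, 0.1, 0, 0], [0.2, 0, 0, 0.1, 0, 0], [0.2, 0, 0, 0.1, 0, 0], [0.2, 0, 0, 0.1, 0, 0]])

```text
time: 7.22
ee_pos: [0.5001, 0.124, 0.1476]
tool_rot: [[-0.0, 0.998, 0.059], [-0.0, 0.059, -0.998], [-1.0, -0.0, 0.0]]
contact_force: [0.2, -0.2, -0.6]
grip_width: 0.0576
```

```bash
python3 st.py
```

```text
time 7.2167
ee_pos [0.5001 0.124  0.1476]
q [ 0.2401  0.263   1.9298 -0.      0.949   0.181 ]
contact_force [ 0.2433 -0.2033 -0.6281]
ft_torque [-0.037   0.0374  0.0905]
grip_width 0.0576
```

Request:
send_rows(steps=[[0.2, 0, 0, 0.1, 0, 0], [0.2, 0, 0, 0.1, 0, 0], [0.2, 0, 0, 0.1, 0, 0], [0.2, 0, 0, 0.1, 0, 0], [0.2, 0, 0, 0.1, 0, 0], [0.2, 0, 0, 0.1, 0, 0], [0.2, 0, 0, 0.1, 0, 0], [0.2, 0, 0, 0.1, 0, 0]])

```text
time: 7.88
ee_pos: [0.5002, 0.1236, 0.1461]
tool_rot: [[-0.0, 0.738, -0.675], [-0.001, -0.675, -0.738], [-1.0, 0.0, 0.001]]
contact_force: [0.3, -1.9, -0.3]
grip_width: 0.0576
```

```bash
python3 st.py
```

```text
time 7.8833
ee_pos [0.5002 0.1236 0.1461]
q [ 2.3980e-01  2.6510e-01  1.9311e+00 -8.0000e-04  9.4560e-01  9.8100e-01]
contact_force [ 0.2619 -1.8838 -0.2773]
ft_torque [-0.427   0.0743  0.0328]
grip_width 0.0576
```

Request:
send_rows(steps=[[0.2, 0, 0, 0.1, 0, 0], [0.2, 0, 0, 0.1, 0, 0], [0.2, 0, 0, 0.1, 0, 0], [0.1, 0, 0, 0.1, 0, 0]])

```text
time: 8.22
ee_pos: [0.4999, 0.1236, 0.1452]
tool_rot: [[-0.001, 0.417, -0.909], [-0.001, -0.909, -0.417], [-1.0, 0.0, 0.001]]
contact_force: [0.9, -1.6, -0.2]
grip_width: 0.0572
```

```bash
python3 st.py
```

```text
time 8.2167
ee_pos [0.4999 0.1236 0.1452]
q [ 2.3990e-01  2.6610e-01  1.9319e+00 -6.0000e-04  9.4430e-01  1.3810e+00]
contact_force [ 0.9312 -1.6476 -0.1801]
ft_torque [-0.2575  0.1895 -0.0619]
grip_width 0.0572
```

Request:
send_rows(steps=[[0.1, 0, 0, 0.1, 0, 0], [0.1, 0, 0, 0.1, 0, 0], [0.1, 0, 0, 0.1, 0, 0]])

```text
time: 8.47
ee_pos: [0.4999, 0.1237, 0.1449]
tool_rot: [[-0.001, 0.13, -0.992], [-0.001, -0.992, -0.13], [-1.0, 0.0, 0.001]]
contact_force: [-0.5, -0.8, -0.7]
grip_width: 0.0579
```

```bash
python3 st.py; python3 - <<'E'
from h import *
c=get_calibration("wrist"); np.savez("pics/w5.npz",T=c["world_from_camera"])
im=grab_frame("wrist"); cv2.imwrite("pics/w5.png",cv2.resize(im[:,:,::-1],(800,600),interpolation=cv2.INTER_CUBIC))
E
```

```text
time 8.4667
ee_pos [0.4999 0.1237 0.1449]
q [ 2.4000e-01  2.6650e-01  1.9323e+00 -4.0000e-04  9.4370e-01  1.6810e+00]
contact_force [-0.5081 -0.8353 -0.7223]
ft_torque [-0.1598  0.2533 -0.0359]
grip_width 0.0579
```

Request:
send_rows(steps=[[0, 0, 0, 0.1, 0, 0], [0, 0, 0, 0.1, 0, 0], [0, 0, 0, 0.1, 0, 0]])

```text
time: 8.77
ee_pos: [0.4999, 0.1238, 0.1449]
tool_rot: [[-0.001, -0.167, -0.986], [-0.0, -0.986, 0.167], [-1.0, 0.001, 0.001]]
contact_force: [-0.8, -1.1, -0.4]
grip_width: 0.0579
```

```bash
python3 st.py
```

```text
time 8.7667
ee_pos [0.4999 0.1238 0.1449]
q [ 2.4000e-01  2.6650e-01  1.9322e+00 -3.0000e-04  9.4360e-01  1.9784e+00]
contact_force [-0.7532 -1.0752 -0.4259]
ft_torque [-0.1746  0.2772 -0.0177]
grip_width 0.0579
```

Request:
send_rows(steps=[[0, 0, 0, 0.1, 0, 0], [0, 0, 0, 0.1, 0, 0], [0, 0, 0, 0, 0, 0]])

```text
time: 9.02
ee_pos: [0.4999, 0.1239, 0.1449]
tool_rot: [[-0.001, -0.359, -0.933], [-0.0, -0.933, 0.359], [-1.0, 0.0, 0.001]]
contact_force: [0.5, -0.2, -0.9]
grip_width: 0.0577
```

```bash
python3 st.py; python3 -c "
from h import *
print(get_state()['effort'])"
```

```text
time 9.0167
ee_pos [0.4999 0.1239 0.1449]
q [2.4010e-01 2.6660e-01 1.9322e+00 1.0000e-04 9.4350e-01 2.1783e+00]
contact_force [ 0.4932 -0.1705 -0.9116]
ft_torque [ 0.0442  0.3867 -0.0062]
grip_width 0.0577
[ -0.27660395 -49.25729871 -29.67045307  -0.20340138  -0.32476556
   1.80477731]
```

Request:
send_rows(steps=[[0, 0, 0, 0, 0, 0], [0, 0, 0, 0, 0, 0], [0, 0, 0, 0, 0, 0], [0, 0, 0, 0, 0, 0], [0, 0, 0, 0, 0, 0], [0, 0, 0, 0, 0, 0]], claw=1)

```text
time: 9.52
ee_pos: [0.5003, 0.124, 0.1452]
tool_rot: [[0.0, -0.356, -0.934], [0.0, -0.934, 0.356], [-1.0, -0.0, -0.0]]
contact_force: [0.4, -0.2, -0.2]
grip_width: 0.0917
```

Request:
send_rows(steps=[[-25, 0, 0, 0, 0, 0], [-35, 0, 0, 0, 0, 0], [-35, 0, 0, 0, 0, 0], [-35, 0, 0, 0, 0, 0], [0, 0, 0, 0, 0, 0], [0, 0, 0, 0, 0, 0], [0, 0, 0, 0, 0, 0]])

```text
time: 10.1
ee_pos: [0.4998, 0.1239, 0.2745]
tool_rot: [[-0.0, -0.357, -0.934], [-0.0, -0.934, 0.357], [-1.0, 0.0, 0.0]]
contact_force: [0.3, 1.0, -0.1]
grip_width: 0.0921
```

```bash
python3 st.py; python3 - <<'E'
from h import *
c=get_calibration("wrist"); im=grab_frame("wrist"); cv2.imwrite("pics/w6_raw.png",im[:,:,::-1]); b=cv2.resize(im[:,:,::-1],(800,600),interpolation=cv2.INTER_CUBIC)
a=np.linspace(0,2*np.pi,90)
pc=proj(c,[[.5001,.124,.176]])[0]/.64; print(pc)
for z,col in ((.176,(0,255,0)),(.148,(255,255,0)),(.153,(255,0,0))):
    q=np.c_[.029*np.cos(a)+.5001,.029*np.sin(a)+.124,z+0*a]
    cv2.polylines(b,[(proj(c,q)/.64*4).round().astype(np.int32)],True,col,1,cv2.LINE_AA,2)
x,y=pc.astype(int); cv2.imwrite("pics/w6.png",cv2.resize(b[max(0,y-120):y+80,x-120:x+120],None,fx=3,fy=3,interpolation=cv2.INTER_CUBIC))
E
```

```text
time 10.1
ee_pos [0.4998 0.1239 0.2745]
q [ 0.2401  0.1244  1.795  -0.      1.2227  2.1758]
contact_force [ 0.3162  0.9874 -0.1046]
ft_torque [0.0729 0.1178 0.0066]
grip_width 0.0921
[408.35404258 296.20452711]
```

View pics/w6.png

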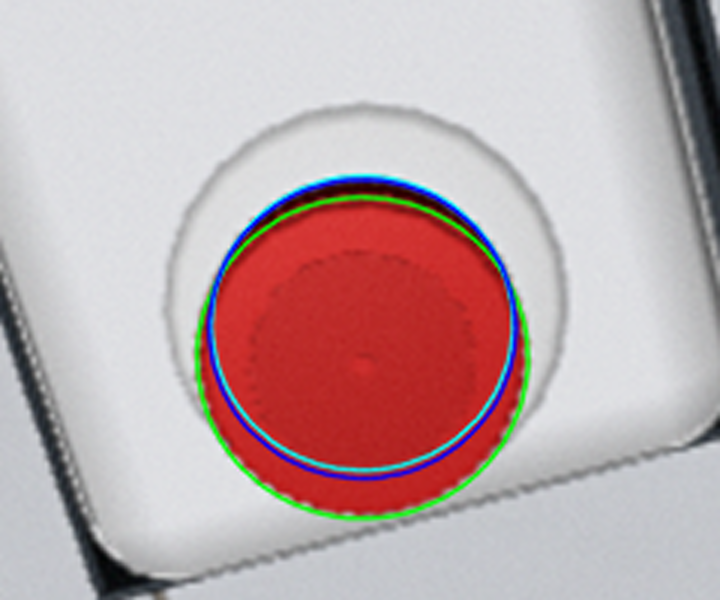

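The level home-height model overlays the cap: the outline matches and the centre mark is at (364,364) in the crop. Joint 6 torque also reached 1.8 N m while tightening. The picture cannot resolve 1.2 mm in height, so I'll probe the cap top lightly with the shut fingers; the home height is z = 0.176.

Request:
send_rows(steps=[[30, 0, 0, 0, 0, 0], [30, 0, 0, 0, 0, 0], [20, 0, 0, 0, 0, 0], [10, 0, 0, 0, 0, 0], [0, 0, 0, 0, 0, 0], [0, 0, 0, 0, 0, 0], [0, 0, 0, 0, 0, 0], [0, 0, 0, 0, 0, 0], [0, 0, 0, 0, 0, 0]], claw=-1)

```text
time: 10.9
ee_pos: [0.5009, 0.1242, 0.1862]
tool_rot: [[0.002, -0.357, -0.934], [0.0, -0.934, 0.357], [-1.0, -0.001, -0.002]]
contact_force: [-0.1, 0.2, 0.6]
grip_width: 0.0341
```

Request:
send_rows(steps=[[2, 0, 0, 0, 0, 0], [2, 0, 0, 0, 0, 0], [2, 0, 0, 0, 0, 0], [0.8, 0, 0, 0, 0, 0], [0, 0, 0, 0, 0, 0], [0, 0, 0, 0, 0, 0], [0, 0, 0, 0, 0, 0]])

```text
time: 11.48
ee_pos: [0.5002, 0.124, 0.1783]
tool_rot: [[-0.0, -0.357, -0.934], [-0.0, -0.934, 0.357], [-1.0, 0.0, -0.0]]
contact_force: [0.3, 0.3, -0.1]
grip_width: 0.0006
```

Request:
send_rows(steps=[[0.5, 0, 0, 0, 0, 0], [0.5, 0, 0, 0, 0, 0], [0, 0, 0, 0, 0, 0], [0, 0, 0, 0, 0, 0]])

```text
time: 11.82
ee_pos: [0.5002, 0.124, 0.1773]
tool_rot: [[-0.0, -0.357, -0.934], [-0.0, -0.934, 0.357], [-1.0, 0.0, 0.0]]
contact_force: [0.2, 0.4, -0.4]
grip_width: 0.0001
```

Request:
send_rows(steps=[[0.5, 0, 0, 0, 0, 0], [0.2, 0, 0, 0, 0, 0], [0, 0, 0, 0, 0, 0], [0, 0, 0, 0, 0, 0]])

```text
time: 12.15
ee_pos: [0.5002, 0.124, 0.1766]
tool_rot: [[0.0, -0.357, -0.934], [-0.0, -0.934, 0.357], [-1.0, 0.0, -0.0]]
contact_force: [-0.3, -0.6, 0.2]
grip_width: 0.0002
```

Request:
send_rows(steps=[[0.3, 0, 0, 0, 0, 0], [0.2, 0, 0, 0, 0, 0], [0, 0, 0, 0, 0, 0], [0, 0, 0, 0, 0, 0]])

```text
time: 12.48
ee_pos: [0.5003, 0.124, 0.1764]
tool_rot: [[0.0, -0.357, -0.934], [0.0, -0.934, 0.357], [-1.0, -0.0, -0.0]]
contact_force: [-1.9, -1.1, 5.8]
grip_width: 0.0006
```

Contact came at z ≈ 0.1764, so the cap's centre is about 9.6 mm below the rim, which is home (limit 8.8). I'll retreat straight up.

Request:
send_rows(steps=[[-15, 0, 0, 0, 0, 0], [-35, 0, 0, 0, 0, 0], [-35, 0, 0, 0, 0, 0], [-25, 0, 0, 0, 0, 0], [0, 0, 0, 0, 0, 0], [0, 0, 0, 0, 0, 0], [0, 0, 0, 0, 0, 0], [0, 0, 0, 0, 0, 0]])

```text
time: 13.15
ee_pos: [0.4994, 0.1238, 0.2846]
tool_rot: [[-0.002, -0.357, -0.934], [-0.001, -0.934, 0.357], [-1.0, 0.001, 0.002]]
contact_force: [0.3, 0.5, 1.2]
grip_width: 0.0003
```

```bash
python3 - <<'E'
from h import *
a=cv2.imread("pics/w6_raw.png"); b=grab_frame("wrist")[:,:,::-1]; c=get_calibration("wrist"); print(get_state()["ee_pos"],proj(c,[[.5001,.124,.176]])[0])
f=lambda i:cv2.resize(i[90:270,170:380],(400,343),interpolation=cv2.INTER_CUBIC)
cv2.imwrite("pics/w7.png",np.hstack([f(a),f(b)]))
E
```

```text
[0.49942659 0.12381104 0.2845591 ] [260.91354168 186.09658752]
```

View pics/w7.png

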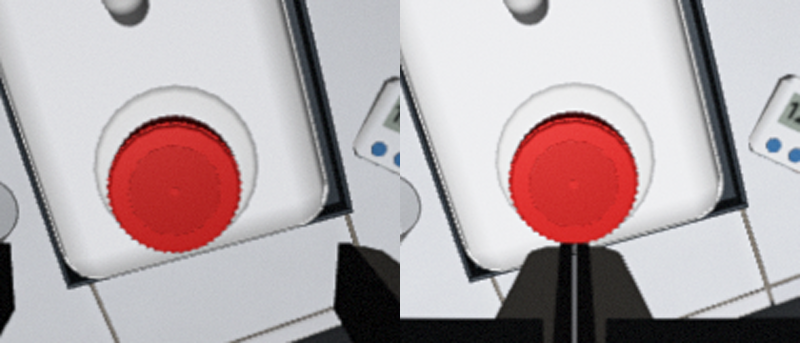

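The cap sits level and centred on the neck, with its centre mark at (573,184) in the right crop. The gripper is clear, and the beaker and timer look untouched.

```bash
python3 -c "
from workcell import r
print(r.sign_off())"
```

```text
the job is handed in; nothing more can be done
None
```

The cap is screwed fully home on the neck and released, and I handed the job in at about 13 s of the 54 s allowed.

- **Backing off:** I gripped the cap across its tilt axis, turned it back 0.98 rad while following it up, and let go. It dropped level, and a level-cap model overlaid on the wrist picture fitted, with the centre within 0.3 mm of the tool axis.
- **Screwing in:** I gripped it again and turned it 3.8 rad clockwise while following it down 5.7 mm. Vertical force stayed at about 1 N or less. The last-joint torque read 1.8 N m at the end, so it was tight or the pads had begun to slip.
- **Height:** a light touch on the cap top with shut fingers met it at z ≈ 176.4 mm, against 176.0 mm for fully home. That puts its centre about 9.6 mm below the rim, where 8.8 mm is the limit.
- **Level and position:** the last wrist picture shows the cap level and centred, with the gripper clear.
- **Neighbouring items:** the parts of the beaker and timer in that picture looked unmoved. The amber bottle was out of view, but nothing came near it.

**Disagreements:** the first top and wrist estimates of the cap position differed by about 3 mm, so I used the mean; the grip and later views confirmed it. The wrist sensor's torque about the vertical showed no clear rise during tightening.

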